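# Put the empty sauce bottle on the bottle rinser and hold its rinse valve open at the mark

### The arm

A 7-joint arm with a two-finger parallel gripper is mounted at the origin on a cart in front of the work surface, level with it; the furniture and walls round the work are solid. World frame = base frame: x ahead of the robot, y to its left, z up, the work surface at z = 0. Lengths are in mm, angles in rad, forces in N, time in s.
With the tool pointing down it reaches from about 425 to 1025 mm from the base axis. Payload 3.6 kg.
Tool frame: the origin (TCP) lies at the very end of the fingers, on their centre line; the grasp point (between the pads) lies 19 mm behind it; z points along the fingers, y is the line along which they close (so a half turn about z gives the same grasp; the last joint's range is limited). The gripper opens to 85 mm and grips with 20 to 120 N. Pads are 22 mm wide; open, the fingers measure 114 mm over their backs; the gripper's body (76 mm by 85 mm) begins 54 mm behind the grasp point. The pads swing forward as they close: fully open they stand 13 mm farther back than shut.
Start: joints at [-1.433, 0.591, 0.048, 1.609, -0.033, 0.943, -0.034], TCP at [166.549, 705.614, 231.302] pointing down, gripper open.
Joint ranges: [-2.69, 2.69], [-0.47, 2.24], [-1.27, 1.36], [0.19, 2.51], [-1.53, 4.68], [0.08, 2.07], [-3.09, 3.09]. Speed limits (rad/s): [2.57, 2.57, 3.14, 3.14, 3.14, 3.14, 3.14].

### API

Orientations are given as a unit quaternion [w, x, y, z].
In Python, from rig import manip gives the robot as it stands.
- The arm moves only by the shell command python3 -m creep 'ROWS' [FORCE]. ROWS is JSON, a list of rows, each an object of numbers: "hand": the opening, from 0 (shut) to 1 (fully open); "tx", "ty", "tz": the shift along the tool's x, y, z in mm; "rx", "ry", "rz": the turn, a rotation vector about the tool's x, y, z in rad. In form: [{"hand": .., "tx": .., "ty": .., "tz": .., "rx": .., "ry": .., "rz": ..}, ...]. A call has 1 to 10 rows; each row is the pose to reach, as a shift and turn from the pose commanded when the call began, along the tool's axes at that moment; what a row does not reach only later rows make up. A row lasts 1/10 s, in which the tool goes at most 50 mm and 8.59 degrees, less where a joint would pass 70% of its speed; a pose out of reach is approached as far as the arm can. A call with a gripper value outside its range is refused whole. The fingers move at their own pace and stop on an object; FORCE is the grip in N (left out, the last holds). Time passes only in rows, so rows that repeat a pose let the fingers close. It gives the time, the measured TCP pose, the force, the opening and the grip force at its end, in the units of the state.
- manip.sense(): the state, without advancing time (a new reading comes with each control period).
- manip.grab_frame(name): name is "scene" or "side" or "wrist"; returns a dict with "frame" (420x560x3 uint8, red, green, blue), "fx", "fy", "cx", "cy" (pixels), "world_to_cam" (4x4, takes a point from world to camera coordinates). Camera axes: x right, y down, z forward; pixel columns grow to the right and rows downward; lengths in mm; the calibration is good to about 2 mm. A picture is of the moment at which its call begins. There is no depth.
- manip.sign_off(): hands the job in; it is judged then, once.
The state is a dict: "time": time; "joint_pos": joint angles; "joint_velocities": joint speeds; "joint_torque": joint torques, N m; "ee_pos": TCP position; "tool_rot": TCP orientation; "force": force on the tool from outside, world axes, zero at the start; "moment": the same for the moment, N m; "finger_gap": opening from 0.0 (shut) to 1.0 (fully open); "grip_force": force on a finger pad.
Only numpy, scipy, OpenCV 4.12 (cv2) and the standard library are available. Lean on these libraries where they do the work, as an engineer would, in place of code of your own. Each camera call takes 0.05 s, during which the arm holds its last target. There are 200 camera calls.

### The job

Stand the empty red bottle mouth-down over the rinser's spray post, its neck fully down in the black collar, and let go of it. Only then pull the black spring-return valve handle out until its red pointer is level with the orange marker clip, not well past it, and finish while still gripping the handle and holding it there, the bottle still seated. Leave the white squeeze bottle beside the rinser, the bottle's white nozzle cap and the steel cup on the right where they stand.

Things in the scene. Friction and masses are not known exactly. Their poses are not given: they have to be found in the camera images.
- bottle: Empty red sauce bottle without its cap, hollow and open at the mouth, about 90 g, lying on one flat side. Square body 44 x 44 mm and 110 mm long, short shoulder, round open neck of 36 mm outer and 29 mm inner diameter; 150 mm overall. Origin: centre of the base (closed end); z axis runs along the bottle from base to mouth, x and y are normal to the flat sides.
- mouth (a point): Centre of the bottle's open mouth, at the rim, 150 mm from its base along its z axis.
- rinser: Bench bottle rinser, fixed to the worktop: steel pan 226 x 256 mm, white tank 103 mm high along its far side (near face 51 mm beyond the origin; blue filler cap on top, to 118 mm), draining deck with the spray post on the left (+y), pull valve on the right (-y). Origin: centre of its underside on the worktop; x points from its front to its tank, y to its left, z up.
- seat (a point): Foot of the spray post, on the draining deck, 30 mm above the worktop; at x -15, y +68 mm in the rinser's frame. The slim post (9 mm, brass head 13 mm in diameter) rises 70 mm above this point. A black collar round it (inner diameter 42 mm at the deck, flared to 48 mm, 10 mm high) takes the bottle's neck: seated, the bottle's mouth rim rests on the deck round the post.
- valve: Valve slide with its handle. It slides only along the guide rail, towards the front of the rinser (the rinser's -x), 0 to 72 mm, and springs back shut when let go. The spring pulls back with about 4.4 N when shut, rising 1.1 N for each 10 mm. Origin: on the rail's top under the handle, 40 mm above the worktop, at x -4, y -68 mm in the rinser's frame when shut; axes as the rinser's.
- grip (a point): Middle of the valve's upright black handle plate, 76 mm above the worktop; moves with the slide. The plate is 13 mm thick (rinser's x), 36 mm wide (y), and spans 53 to 99 mm above the worktop, over the guide rail (top 40 mm). Shut, it is 26 mm clear of the brass bush behind it (top 58 mm above the worktop) and 48 mm clear of the tank.
- pointer (a point): Tip of the red pointer on the right (-y) side of the valve slide; moves with the slide.
- marker: Orange marker clip on the right edge of the valve's guide rail, 9 mm long along the rail, with a black line across its middle; somewhere between 26 and 50 mm of slide travel ahead of the shut pointer. Origin at its middle; axes as the rinser's. The valve is at the mark when the pointer has the same x as the clip in the rinser's frame. Fixed.
- squeeze: Capped white squeeze bottle, 62 mm in diameter, 222 mm high, standing; origin at the centre of its base. Not to be disturbed.
- prep_cup: Small steel cup, 70 mm in diameter, 42 mm high, standing; origin at the centre of its base. Not to be disturbed.
- cap: White nozzle cap of the red bottle, 40 mm in diameter, 59 mm high, standing nozzle up; origin at the centre of its base. Not to be disturbed.

How it is judged (in metres and radians):
On the way, in this order (a step that is already met when the one before it is completed fails the run):
1. the bottle stands mouth-down over the spray post, neck fully down in the collar, let go (horizontal distance between mouth and seat below 0.008 m and z of mouth in the frame of seat below 0.005 m and angle between bottle's own z axis and vertical above 3.02 rad and linear speed of bottle below 0.02 m/s and contact force between the fingers and bottle below 0.1 N), for 0.2 s.
2. the valve pointer has been pulled level with the marker clip (x of pointer in the frame of marker between -0.006 and 0.006 m), for 0.2 s.
At the end, for the whole second after the job is handed in: The fingers hold the valve handle with its pointer within 6 mm of the marker clip along the rail; the bottle stands untouched, mouth-down over the post (within 8 mm of its axis, 5 mm of the deck, 7 degrees of upright); squeeze bottle, steel cup and nozzle cap moved less than 20 mm (all of step 2 and contact force between the fingers and valve above 2 N and horizontal distance between mouth and seat below 0.008 m and z of mouth in the frame of seat below 0.005 m and angle between bottle's own z axis and vertical above 3.02 rad and contact force between the arm and bottle below 0.1 N and distance of each of squeeze, prep_cup, cap from where it was at the start of the episode below 0.02 m); the arm keeps its last pose, push and grip.
It fails at once if the valve is opened (over 8 mm) while the bottle is not over the post (x of valve in the frame of rinser below -0.012 m and (horizontal distance between mouth and seat above 0.012 m or z of mouth in the frame of seat above 0.02 m)).
It fails at once if the handle is pulled more than 15 mm past the marker clip (x of pointer in the frame of marker below -0.015 m).
It fails at once if the squeeze bottle, the steel cup or the nozzle cap is pushed away or knocked over (distance of any of squeeze, prep_cup, cap from where it was at the start of the episode above 0.03 m or angle between any of squeeze, prep_cup, cap's own z axis and vertical above 0.4 rad).
It also fails if it takes over 61 s, if anything falls off the work surface, if the arm or the gripper's body presses on something with over 40 N, if the wrist force passes 120 N, or if a joint passes its speed limit or range.

## Working session

There is one attempt and no reset: what is moved stays moved. The work goes in short steps, Python scripts to look and compute and a shell command to move; the robot and the scene stay as the last step left them, time stands still between calls to the robot, and variables do not carry over. Pictures are saved under pics/ and viewed, at most 10 in all, crops included, and the job is handed in when it is done.

```bash
mkdir -p pics; ls
python3 - <<'E'
from rig import manip
import cv2, numpy as np
s=manip.sense(); print(s)
for n in ["scene","side","wrist"]:
    d=manip.grab_frame(n); cv2.imwrite(f"pics/{n}0.png",d["frame"][:,:,::-1]); print(n,d["fx"],d["cx"],np.linalg.inv(d["world_to_cam"]).round(2).tolist())
E
```

```text
pics
{'time': 0.0, 'joint_pos': array([-1.43250548,  0.59208584,  0.04829397,  1.60983764, -0.03327979,
        0.94269661, -0.0336723 ]), 'joint_velocities': array([-0.00029249, -0.00068858,  0.0003784 , -0.00107497, -0.00136241,
        0.0011108 , -0.00016337]), 'joint_torque': array([ 6.36460254e-05, -5.48686838e+01,  1.54633496e+00, -1.98122567e+01,
        9.44469444e-03,  8.95395409e-03,  5.14822915e-06]), 'ee_pos': array([166.35158067, 704.80333324, 230.15905608]), 'tool_rot': array([-6.01089651e-05,  1.15574194e-01,  9.93298228e-01, -1.10998278e-03]), 'force': array([-0.81814957, -0.65856673,  0.06948812]), 'moment': array([-0.00338917, -0.00037482,  0.03173895]), 'grip_force': 0.0, 'finger_gap': 0.9983436126568428}
scene 394.13651387620683 282.7584600034735 [[0.85, -0.33, 0.41, 13.5], [-0.53, -0.51, 0.68, -785.46], [-0.02, -0.8, -0.61, 848.53], [0.0, 0.0, 0.0, 1.0]]
side 482.1774287588255 274.4119275080156 [[0.94, -0.17, 0.29, 44.18], [-0.33, -0.43, 0.84, -1316.46], [-0.01, -0.89, -0.46, 838.45], [0.0, 0.0, 0.0, 1.0]]
wrist 313.12224618648264 276.17047928339593 [[0.23, 0.93, 0.29, 91.3], [0.97, -0.22, -0.07, 721.74], [-0.0, 0.3, -0.95, 372.97], [0.0, 0.0, 0.0, 1.0]]
```

View pics/scene0.png

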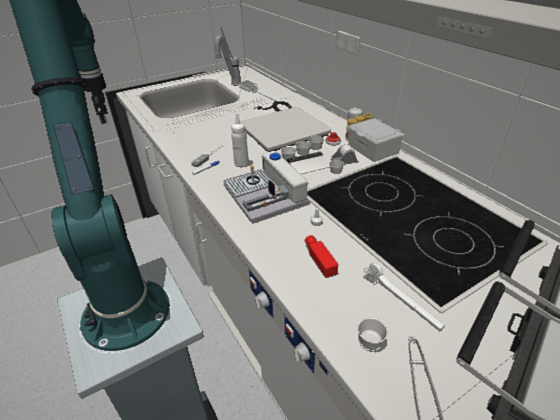

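View pics/side0.png

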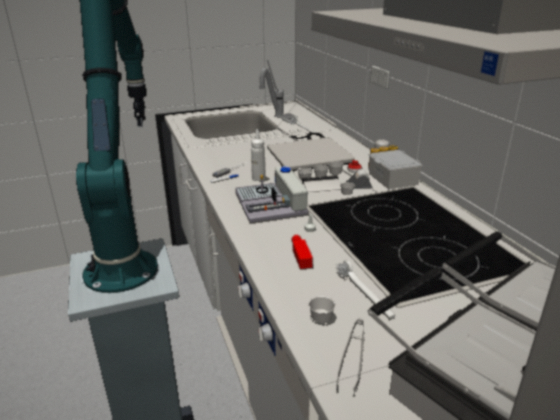

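The scene view shows the red bottle at about (321,257), the cap at (318,217), the rinser at (265,190), the squeeze bottle at (239,142) and the cup at (372,335). The side view shows the same layout. Next I'll zoom in on the scene view.

```bash
cat > h.py <<'E'
from rig import manip
import cv2, numpy as np
from scipy.optimize import least_squares
from scipy.spatial.transform import Rotation as R
def proj(d,P):
    P=np.atleast_2d(P); W=d["world_to_cam"]; c=P@W[:3,:3].T+W[:3,3]
    return np.c_[d["fx"]*c[:,0]/c[:,2]+d["cx"], d["fy"]*c[:,1]/c[:,2]+d["cy"]]
def onplane(d,u,v,z):
    C=np.linalg.inv(d["world_to_cam"]); r=C[:3,:3]@np.array([(u-d["cx"])/d["fx"],(v-d["cy"])/d["fy"],1])
    o=C[:3,3]; return o+r*(z-o[2])/r[2]
def crop(d,name,x,y,w,h,k):
    cv2.imwrite("pics/"+name,cv2.resize(d["frame"][y:y+h,x:x+w,::-1],None,fx=k,fy=k,interpolation=cv2.INTER_CUBIC))
def tool(s):
    return R.from_quat(np.array(s["tool_rot"])[[1,2,3,0]])
E
python3 - <<'E'
from h import *
d=manip.grab_frame("scene"); crop(d,"crop1.png",200,135,160,120,5)
for n,u,v,z in [("bottle base top",331,270,22),("neck",310,240,22),("cap",317,223,0),("cup",372,345,0),("squeeze",240,163,0),("rinserfrontleft",224,180,10)]: print(n,onplane(d,u,v,z).round())
E
```

```text
bottle base top [ 534. -187.   22.]
neck [557. -50.  22.]
cap [640.  26.  -0.]
cup [ 479. -421.    0.]
squeeze [604. 520.   0.]
rinserfrontleft [487. 425.  10.]
```

View pics/crop1.png

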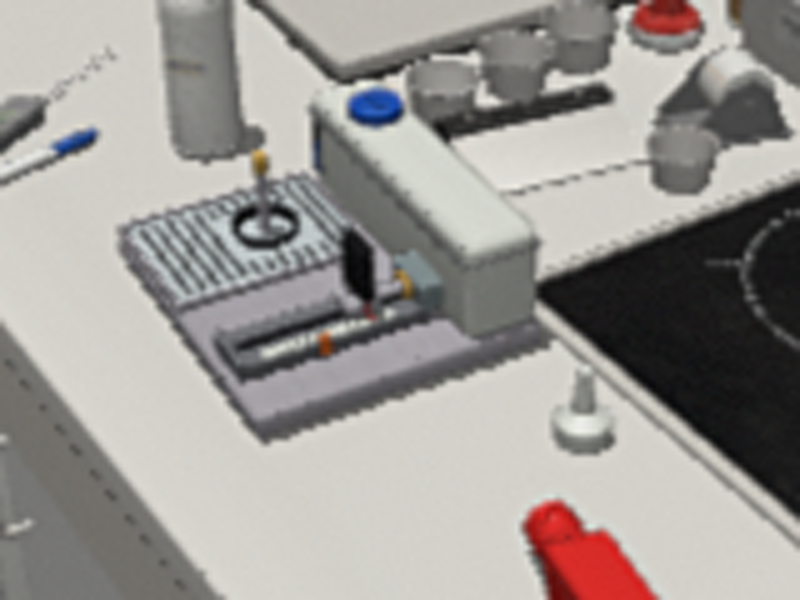

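The crop shows the post head at crop (261,155), the collar at (265,225), the red pointer at (370,312), the clip at (325,343) and the pan's front-right corner at (262,440). Now I'll move the wrist camera over the work area for a closer look.

```bash
python3 -m creep '[{"tx":0,"ty":0,"tz":-40},{"tx":-150,"ty":-150,"tz":-90},{"tx":-453,"ty":-463,"tz":-90},{"tx":-453,"ty":-463,"tz":-90},{"tx":-453,"ty":-463,"tz":-90},{"tx":-453,"ty":-463,"tz":-90},{"tx":-453,"ty":-463,"tz":-90},{"tx":-453,"ty":-463,"tz":-90},{"tx":-453,"ty":-463,"tz":-90},{"tx":-453,"ty":-463,"tz":-90}]'
python3 - <<'E'
from h import *
s=manip.sense();print(s["ee_pos"],s["joint_pos"].round(2), tool(s).as_matrix().round(2).tolist())
E
```

```text
[166.40118814 705.09766915 230.55578946] [-1.43  0.59  0.05  1.61 -0.03  0.94 -0.03] [[-0.97, 0.23, -0.0], [0.23, 0.97, -0.0], [-0.0, -0.0, -1.0]]schema error: expected keys hand, tx, ty, tz, rx, ry, rz
```

```bash
python3 -m creep '[{"hand":1,"tx":0,"ty":0,"tz":-40,"rx":0,"ry":0,"rz":0},{"hand":1,"tx":-150,"ty":-150,"tz":-90,"rx":0,"ry":0,"rz":0},{"hand":1,"tx":-453,"ty":-463,"tz":-90,"rx":0,"ry":0,"rz":0},{"hand":1,"tx":-453,"ty":-463,"tz":-90,"rx":0,"ry":0,"rz":0},{"hand":1,"tx":-453,"ty":-463,"tz":-90,"rx":0,"ry":0,"rz":0},{"hand":1,"tx":-453,"ty":-463,"tz":-90,"rx":0,"ry":0,"rz":0},{"hand":1,"tx":-453,"ty":-463,"tz":-90,"rx":0,"ry":0,"rz":0},{"hand":1,"tx":-453,"ty":-463,"tz":-90,"rx":0,"ry":0,"rz":0},{"hand":1,"tx":-453,"ty":-463,"tz":-90,"rx":0,"ry":0,"rz":0},{"hand":1,"tx":-453,"ty":-463,"tz":-90,"rx":0,"ry":0,"rz":0}]'
python3 - <<'E'
from h import *
s=manip.sense();print(s["ee_pos"],s["joint_pos"].round(2), tool(s).as_matrix().round(2).tolist())
E
```

```text
time: 1.2
ee_pos: [398.6, 320.3, 308.7]
tool_rot: [0.0, 0.116, 0.993, 0.0]
force: [1.4, 0.7, 0.2]
finger_gap: 0.998
grip_force: 0.0
[398.62129623 320.254673   308.69939074] [-0.89  0.23  0.16  2.01 -0.05  0.91  0.62] [[-0.97, 0.23, 0.0], [0.23, 0.97, 0.0], [-0.0, 0.0, -1.0]]
```

```bash
python3 -m creep '[{"hand":1,"tx":-140,"ty":-140,"tz":0,"rx":0,"ry":0,"rz":0},{"hand":1,"tx":-140,"ty":-140,"tz":0,"rx":0,"ry":0,"rz":0},{"hand":1,"tx":-140,"ty":-140,"tz":0,"rx":0,"ry":0,"rz":0},{"hand":1,"tx":-140,"ty":-140,"tz":0,"rx":0,"ry":0,"rz":0},{"hand":1,"tx":-140,"ty":-140,"tz":0,"rx":0,"ry":0,"rz":0},{"hand":1,"tx":-140,"ty":-140,"tz":0,"rx":0,"ry":0,"rz":0}]'
python3 - <<'E'
from h import *
s=manip.sense();print(s["ee_pos"],s["joint_pos"].round(2))
d=manip.grab_frame("wrist"); np.save("w1.npy",d,allow_pickle=True); cv2.imwrite("pics/w1.png",cv2.resize(d["frame"][:,:,::-1],None,fx=1.42,fy=1.42,interpolation=cv2.INTER_CUBIC))
E
```

```text
time: 1.8
ee_pos: [502.5, 152.4, 308.4]
tool_rot: [-0.0, 0.117, 0.993, -0.0]
force: [-0.3, -0.3, -0.4]
finger_gap: 1.002
grip_force: 0.0
[502.47974826 152.38835873 308.39742621] [-0.59  0.25  0.26  1.98 -0.08  0.92  1.04]
```

View pics/w1.png

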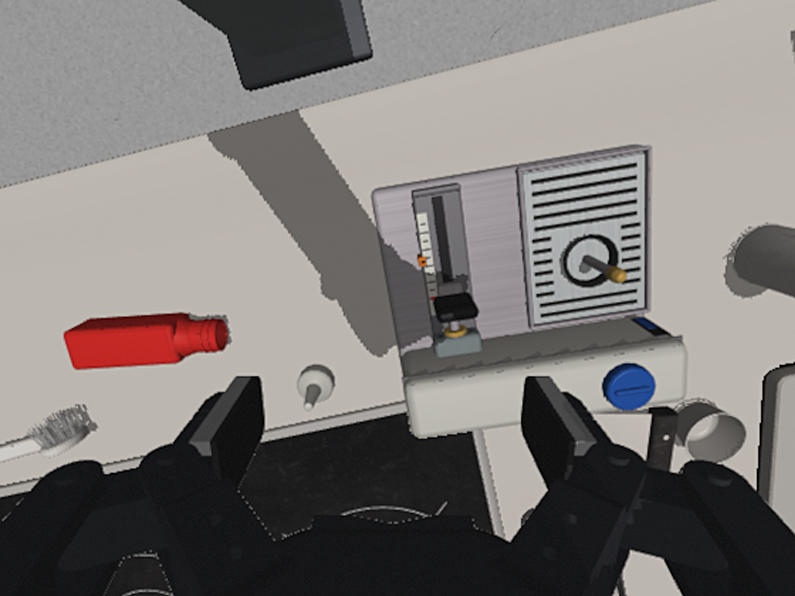

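The wrist view (1.42x) shows the bottle from (66,345) to (228,333) with its mouth to the right, and the cap at (316,385). On the rinser, the pan's front corners are at (374,188) and (650,147), the collar at (590,260), the post head at (622,275), the handle top at (457,303), the pointer near (433,298) and the clip at (423,261).

```bash
cat > fit.py <<'E'
from h import *
from scipy.optimize import minimize
def bottle_pts(p):
    x,y,a=p[:3]; b=np.array([np.cos(a),np.sin(a),0]); n=np.array([-np.sin(a),np.cos(a),0]); o=np.array([x,y,22.])
    box=[o+b*s+n*i+[0,0,j] for s in(0,110) for i in(-22,22) for j in(-22,22)]
    t=np.linspace(0,2*np.pi,24); nk=[o+b*s+18*(np.cos(q)*n+np.sin(q)*np.array([0,0,1])) for s in(122,150) for q in t]
    return np.array(box),np.array(nk)
def fit(ds,p0):
    ms=[]
    for d in ds:
        h=d["frame"].astype(int); m=((h[...,0]>90)&(h[...,1]<60)&(h[...,2]<60)).astype(np.uint8)
        n,l,st,c=cv2.connectedComponentsWithStats(m); q=proj(d,bottle_pts(p0)[0].mean(0))[0]
        k=min([i for i in range(1,n) if st[i,4]>60],key=lambda i:np.hypot(*(c[i]-q))); ms.append(cv2.resize((l==k).astype(np.uint8)*255,None,fx=4,fy=4,interpolation=cv2.INTER_LINEAR)>127)
    def cost(p):
        r=0
        for d,m in zip(ds,ms):
            im=np.zeros(m.shape,np.uint8)
            for P in bottle_pts(p): cv2.fillConvexPoly(im,cv2.convexHull(((proj(d,P)+.5)*4).astype(np.float32)).astype(int),1)
            im=im>0; r+=1-(im&m).sum()/(im|m).sum()
        return r/len(ds)
    s=minimize(cost,p0,method="Nelder-Mead",options=dict(initial_simplex=np.array([p0]+[np.array(p0)+e for e in([15,0,0],[0,15,0],[0,0,.15])]),maxiter=200))
    return s.x,s.fun
E
python3 - <<'E'
from fit import *
w=np.load("w1.npy",allow_pickle=True).item(); sc=manip.grab_frame("scene"); sd=manip.grab_frame("side")
p0=[534,-187,1.4]
for n,ds in (("w",[w]),("sc",[sc]),("all",[w,sc,sd])):
    x,f=fit(ds,p0); print(n,x.round(2),round(f,3))
def Rn(p,P):
    c,s=np.cos(p[2]),np.sin(p[2]); P=np.array(P,float); return np.c_[p[0]+c*P[:,0]-s*P[:,1],p[1]+s*P[:,0]+c*P[:,1],P[:,2]]
obs=[(-15,68,99,622,275),(-15,68,40,590,260),(-4,-68,99,457,301)]
uv=np.array([o[3:] for o in obs])/1.42; M=[o[:3] for o in obs]
cs=np.array([(374,188),(650,147)])/1.42
def res(p):
    a=(proj(w,Rn(p,M))-uv).ravel(); b=(proj(w,Rn(p,[(-113,-128,p[3]),(-113,128,p[3])]))-cs).ravel()
    return np.r_[a,b]
r=least_squares(res,[585,300,0,15]); print(r.x.round(3),r.fun.round(1)); np.save("rin.npy",r.x)
p=r.x
# scene check
for n,P in (("posttop",(-15,68,100)),("collar",(-15,68,40)),("handletop",(-4,-68,99)),("FR",(-113,-128,0))):
    q=proj(sc,Rn(p,[P]))[0]; print(n,((q-[200,135])*5).round(), Rn(p,[P])[0].round(1))
c,s=np.cos(p[2]),np.sin(p[2])
for n,u,v in(("pointer",433,298),("clip",423,261)):
    for z in (35,40):
        q=onplane(w,u/1.42,v/1.42,z)[:2]-p[:2]; print(n,z,(c*q[0]+s*q[1]).round(1),(-s*q[0]+c*q[1]).round(1))
E
```

```text
w [ 537.93 -194.69    1.45] 0.228
sc [ 529.9  -186.67    1.36] 0.189
all [ 528.99 -188.52    1.35] 0.226
[ 5.71024e+02  2.60897e+02 -1.06000e-01  2.34500e+01] [-0.1  1.1  0.8  0.3  0.3  5.9 -1.4 -4.8  0.3 -2.4]
posttop [258. 149.] [563.3 330.1 100. ]
collar [263. 218.] [563.3 330.1  40. ]
handletop [349. 239.] [559.9 193.7  99. ]
FR [245. 447.] [445.1 145.6   0. ]
pointer 35 4.5 -83.9
pointer 40 2.8 -84.2
clip 35 -33.8 -89.6
clip 40 -35.0 -89.8
```

```bash
sed -i 's/m=((h.*astype(np.uint8)$/m=((h[...,0]>50)\&(h[...,0]>2.2*h[...,1])\&(h[...,0]>2.2*h[...,2])).astype(np.uint8)/' fit.py
cat > rin.py <<'E'
from fit import *
def Rn(p,P):
    c,s=np.cos(p[2]),np.sin(p[2]); P=np.atleast_2d(np.array(P,float)); return np.c_[p[0]+c*P[:,0]-s*P[:,1],p[1]+s*P[:,0]+c*P[:,1],P[:,2]]
def boxp(x0,x1,y0,y1,z0,z1): return [(x,y,z) for x in(x0,x1) for y in(y0,y1) for z in(z0,z1)]
def overlay(d,p,bp,name,x,y,w,h,k):
    im=cv2.resize(d["frame"][y:y+h,x:x+w,::-1],None,fx=k,fy=k,interpolation=cv2.INTER_CUBIC)
    f=lambda P:((proj(d,P)-[x,y]+.5)*k).round().astype(int)
    E=[(0,1),(2,3),(4,5),(6,7),(0,2),(1,3),(4,6),(5,7),(0,4),(1,5),(2,6),(3,7)]
    t=np.linspace(0,2*np.pi,30)
    for B in (Rn(p,boxp(-10.5,2.5,-86,-50,53,99)),Rn(p,boxp(-113,113,-128,128,0,20)),Rn(p,boxp(51,52,-128,128,102,103)),bottle_pts(bp)[0]):
        q=f(B)
        for a,b in E: cv2.line(im,q[a].tolist(),q[b].tolist(),(0,255,0),1)
    for r,z in((21,30),(24,40),(6.5,100)): cv2.polylines(im,[f(Rn(p,np.c_[-15+r*np.cos(t),68+r*np.sin(t),0*t+z]))],True,(255,0,255),1)
    for q in np.array_split(f(bottle_pts(bp)[1]),2): cv2.polylines(im,[q],True,(255,255,0),1)
    cv2.imwrite("pics/"+name,im)
E
python3 - <<'E'
from rin import *
w=np.load("w1.npy",allow_pickle=True).item(); sc=manip.grab_frame("scene"); sd=manip.grab_frame("side")
for n,ds in (("w",[w]),("sc",[sc]),("all",[w,sc,sd])):
    x,f=fit(ds,[534,-187,1.4]); print(n,x.round(2),round(f,3))
    if n=="w": bp=x
obs=[(-15,68,99,622,275),(-15,68,40,590,260),(-4,-68,99,457,310)]
uv=np.array([o[3:] for o in obs])/1.42
r=least_squares(lambda p:(proj(w,Rn(p,[o[:3] for o in obs]))-uv).ravel(),[570,260,-.1]); print(r.x.round(3),r.fun.round(1))
np.save("rin.npy",r.x); np.save("bot.npy",bp)
overlay(w,r.x,bp,"ov1.png",35,90,460,220,1.72)
E
```

```text
w [ 536.49 -193.78    1.44] 0.127
sc [ 529.96 -186.53    1.35] 0.184
all [ 529.48 -189.85    1.35] 0.186
[ 5.70709e+02  2.60596e+02 -9.50000e-02] [-0.5  0.3  0.5 -0.4  0.1 -0. ]
```

View pics/ov1.png

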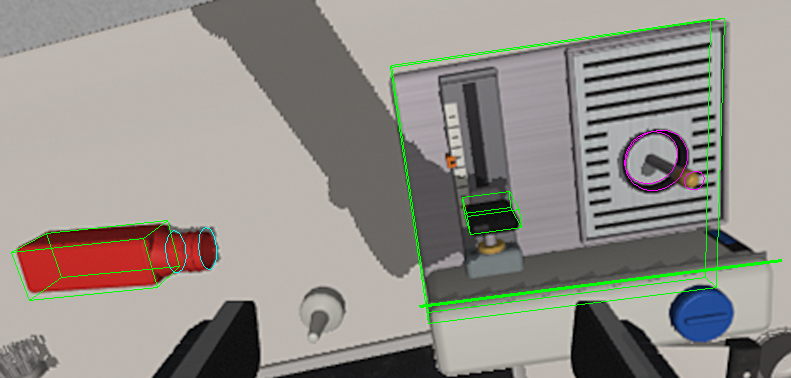

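The overlay fits to within about 3 mm: the collar is at overlay (654,158), the bottle matches, and the post tip is at (694,180). I'll take one closer look at the rinser.

```bash
python3 -m creep '[{"hand":1,"tx":50,"ty":110,"tz":70,"rx":0,"ry":0,"rz":0},{"hand":1,"tx":50,"ty":110,"tz":70,"rx":0,"ry":0,"rz":0},{"hand":1,"tx":50,"ty":110,"tz":70,"rx":0,"ry":0,"rz":0},{"hand":1,"tx":50,"ty":110,"tz":70,"rx":0,"ry":0,"rz":0},{"hand":1,"tx":50,"ty":110,"tz":70,"rx":0,"ry":0,"rz":0}]'
python3 - <<'E'
from rin import *
w=manip.grab_frame("wrist"); np.save("w2.npy",w,allow_pickle=True)
overlay(w,np.load("rin.npy"),np.load("bot.npy"),"ov2.png",150,30,320,240,2.5)
E
```

```text
time: 2.55
ee_pos: [477.5, 273.9, 237.8]
tool_rot: [-0.001, 0.113, 0.994, -0.001]
force: [-0.0, -0.7, 0.7]
finger_gap: 0.996
grip_force: 0.0
```

View pics/ov2.png

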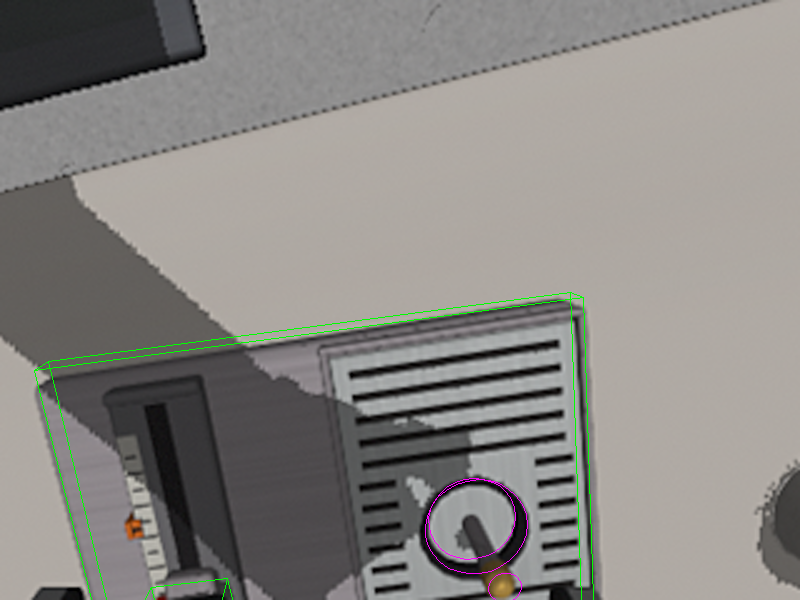

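The close view puts the post foot at (470,521), the post tip at (501,585), the collar centre at (475,526), the clip at (134,525), and the pan's front corners at (42,385) and (580,300). I'll refit the rinser from both views and work out the bottle grasp.

Run:
```python
from rin import *
w1=np.load("w1.npy",allow_pickle=True).item(); w2=np.load("w2.npy",allow_pickle=True).item()
f1=lambda u,v:(35+u/1.72-.5,90+v/1.72-.5); f2=lambda u,v:(150+u/2.5-.5,30+v/2.5-.5)
O=[(w2,(-15,68,30),f2(470,521),1),(w2,(-15,68,99),f2(501,585),1),(w2,(-15,68,40),f2(475,526),1),(w1,(-15,68,40),f1(654,158),1),(w1,(-15,68,99),f1(695,180),1),
(w2,(-113,-128,20),f2(42,385),.4),(w2,(-113,128,20),f2(580,300),.4),(w1,(51,-128,103),f1(430,307),.5),(w1,(-4,-68,99),f1(496,225),.6)]
r=least_squares(lambda p:np.concatenate([(proj(d,Rn(p,[P]))[0]-uv)*k for d,P,uv,k in O]),[570,260,-.1]); p=r.x
print(p.round(3),r.fun.round(1).tolist()); np.save("rin.npy",p)
print("seat",Rn(p,(-15,68,30)),"grip",Rn(p,(-4,-68,76)))
c,s=np.cos(p[2]),np.sin(p[2])
for n,q in(("clip2",onplane(w2,*f2(134,525),38)),("clip1",onplane(w1,*f1(451,161),38)),("ptr1",onplane(w1,433/1.42,298/1.42,38))):
    q=q[:2]-p[:2]; print(n,(c*q[0]+s*q[1]).round(1),(-s*q[0]+c*q[1]).round(1))
bp=np.load("bot.npy"); a=bp[2]; b=np.array([np.cos(a),np.sin(a),0]); t=np.radians(35); Z=np.array([0,0,1])
z=np.sin(t)*b-np.cos(t)*Z; x=-(np.cos(t)*b+np.sin(t)*Z); y=np.cross(z,x)
T=np.c_[x,y,z]; g=np.array([*bp[:2],0])+b*42; g[2]=28; tcp=g+19*z
print("grasp tcp",tcp.round(1)); st=manip.sense(); R0=tool(st)
for h in (120,0):
    e=tcp-h*z
    print(h,e.round(),"shift",(R0.inv().apply(e-st["ee_pos"])).round(1),"rot",(R0.inv()*R.from_matrix(T)).as_rotvec().round(3))
```

```text
[ 5.72130e+02  2.60792e+02 -7.00000e-02] [0.6, -1.0, 1.1, 0.2, 0.2, 0.3, 1.2, 1.1, -1.1, -0.4, -1.7, -0.8, -0.4, -1.0, -2.1, 1.2, -0.3, 0.2]
seat [[561.94290702 329.67797304  30.        ]] grip [[563.36438326 193.24124996  76.        ]]
clip2 -40.2 -91.4
clip1 -40.0 -89.8
ptr1 -0.6 -84.1
grasp tcp [ 543.2 -141.3   12.4]
120 [ 534. -210.  111.] shift [-164.5 -456.5  128.1] rot [-0.51  -0.46  -1.615]
0 [ 543. -141.   12.] shift [-157.4 -388.   226.4] rot [-0.51  -0.46  -1.615]
```

```bash
python3 -m creep '[{"hand":1,"tx":-60,"ty":-150,"tz":0,"rx":0,"ry":0,"rz":-0.4},{"hand":1,"tx":-165,"ty":-456,"tz":0,"rx":0,"ry":0,"rz":-1.6},{"hand":1,"tx":-165,"ty":-456,"tz":0,"rx":0,"ry":0,"rz":-1.6},{"hand":1,"tx":-165,"ty":-456,"tz":0,"rx":0,"ry":0,"rz":-1.6},{"hand":1,"tx":-165,"ty":-456,"tz":0,"rx":0,"ry":0,"rz":-1.6},{"hand":1,"tx":-165,"ty":-456,"tz":0,"rx":0,"ry":0,"rz":-1.6},{"hand":1,"tx":-165,"ty":-456,"tz":0,"rx":0,"ry":0,"rz":-1.6},{"hand":1,"tx":-165,"ty":-456,"tz":0,"rx":0,"ry":0,"rz":-1.6},{"hand":1,"tx":-165,"ty":-456,"tz":0,"rx":0,"ry":0,"rz":-1.6},{"hand":1,"tx":-165,"ty":-456,"tz":0,"rx":0,"ry":0,"rz":-1.6}]'
cat > go.py <<'E'
from rin import *
def report(T,tcp):
    st=manip.sense(); R0=tool(st)
    print("shift",R0.inv().apply(tcp-st["ee_pos"]).round(1),"rot",(R0.inv()*R.from_matrix(T)).as_rotvec().round(3),"joints",st["joint_pos"].round(2))
def bot_grasp(bp,along=42,h=28,tilt=35):
    a=bp[2]; b=np.array([np.cos(a),np.sin(a),0]); t=np.radians(tilt); Z=np.array([0,0,1])
    z=np.sin(t)*b-np.cos(t)*Z; x=-(np.cos(t)*b+np.sin(t)*Z)
    g=np.array([*bp[:2],0])+b*along; g[2]=h
    return np.c_[x,np.cross(z,x),z], g+19*z, z
E
python3 - <<'E'
from go import *
T,tcp,z=bot_grasp(np.load("bot.npy")); report(T,tcp-120*z)
E
```

```text
time: 3.6
ee_pos: [533.2, -206.2, 239.7]
tool_rot: [0.0, -0.567, 0.824, -0.001]
force: [1.5, 0.5, 0.0]
finger_gap: 1.0
grip_force: 0.0
shift [  2.6  -2.1 129. ] rot [-0.074 -0.609 -0.229] joints [ 0.31  0.39 -0.03  1.95  0.02  0.8   3.05]
```

The last joint is near its limit, so I'll use the equivalent half-turned grasp.

```bash
sed -i 's/    return np.c_\[x,np.cross/    x=-x\n    return np.c_[x,np.cross/' go.py
python3 -m creep '[{"hand":1,"tx":0,"ty":0,"tz":0,"rx":0,"ry":0,"rz":1.5},{"hand":1,"tx":0,"ty":0,"tz":0,"rx":0,"ry":0,"rz":1.5},{"hand":1,"tx":0,"ty":0,"tz":0,"rx":0,"ry":0,"rz":1.5},{"hand":1,"tx":0,"ty":0,"tz":0,"rx":0,"ry":0,"rz":1.5},{"hand":1,"tx":0,"ty":0,"tz":0,"rx":0,"ry":0,"rz":1.5},{"hand":1,"tx":0,"ty":0,"tz":0,"rx":0,"ry":0,"rz":1.5},{"hand":1,"tx":0,"ty":0,"tz":0,"rx":0,"ry":0,"rz":1.5},{"hand":1,"tx":0,"ty":0,"tz":0,"rx":0,"ry":0,"rz":1.5},{"hand":1,"tx":0,"ty":0,"tz":0,"rx":0,"ry":0,"rz":1.5},{"hand":1,"tx":0,"ty":0,"tz":0,"rx":0,"ry":0,"rz":1.5}]'
python3 -m creep '[{"hand":1,"tx":0,"ty":0,"tz":0,"rx":0,"ry":0,"rz":1.4},{"hand":1,"tx":0,"ty":0,"tz":0,"rx":0,"ry":0,"rz":1.4},{"hand":1,"tx":0,"ty":0,"tz":0,"rx":0,"ry":0,"rz":1.4},{"hand":1,"tx":0,"ty":0,"tz":0,"rx":0,"ry":0,"rz":1.4},{"hand":1,"tx":0,"ty":0,"tz":0,"rx":0,"ry":0,"rz":1.4},{"hand":1,"tx":0,"ty":0,"tz":0,"rx":0,"ry":0,"rz":1.4},{"hand":1,"tx":0,"ty":0,"tz":0,"rx":0,"ry":0,"rz":1.4},{"hand":1,"tx":0,"ty":0,"tz":0,"rx":0,"ry":0,"rz":1.4},{"hand":1,"tx":0,"ty":0,"tz":0,"rx":0,"ry":0,"rz":1.4},{"hand":1,"tx":0,"ty":0,"tz":0,"rx":0,"ry":0,"rz":1.4}]'
python3 - <<'E'
from go import *
w=manip.grab_frame("wrist"); np.save("w3.npy",w,allow_pickle=True)
bp,f=fit([w],np.load("bot.npy")); print(bp.round(2),f,"old",np.load("bot.npy").round(2)); np.save("bot2.npy",bp)
overlay(w,np.load("rin.npy"),bp,"ov3.png",80,20,400,300,2)
T,tcp,z=bot_grasp(bp); report(T,tcp-120*z)
E
```

```text
time: 4.6
ee_pos: [533.2, -204.4, 239.7]
tool_rot: [0.001, 0.153, 0.988, -0.0]
force: [0.4, -0.7, -0.3]
finger_gap: 1.0
grip_force: 0.0
time: 5.6
ee_pos: [533.3, -204.1, 239.6]
tool_rot: [0.001, 0.752, 0.659, 0.0]
force: [-0.3, -1.1, 0.5]
finger_gap: 1.001
grip_force: 0.0
[ 533.4  -193.62    1.41] 0.11145566762005121 old [ 536.49 -193.78    1.44]
shift [ -5.6  -2.  128.8] rot [-0.009  0.611  0.032] joints [-0.25  0.48  0.74  1.98 -0.43  0.85  0.6 ]
```

View pics/ov3.png

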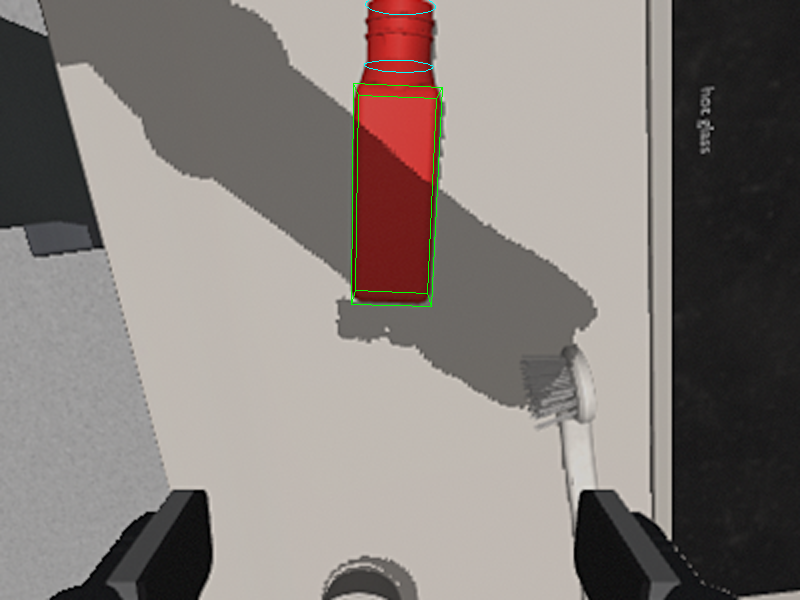

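The view shows the overlay matching the bottle, base edge near (392,300), with the brush well to the right and clear of it. Next I'll tilt and approach.

```bash
python3 -m creep '[{"hand":1,"tx":-6,"ty":-2,"tz":30,"rx":0,"ry":0.61,"rz":0.03},{"hand":1,"tx":-6,"ty":-2,"tz":60,"rx":0,"ry":0.61,"rz":0.03},{"hand":1,"tx":-6,"ty":-2,"tz":90,"rx":0,"ry":0.61,"rz":0.03},{"hand":1,"tx":-6,"ty":-2,"tz":129,"rx":0,"ry":0.61,"rz":0.03},{"hand":1,"tx":-6,"ty":-2,"tz":129,"rx":0,"ry":0.61,"rz":0.03},{"hand":1,"tx":-6,"ty":-2,"tz":129,"rx":0,"ry":0.61,"rz":0.03},{"hand":1,"tx":-6,"ty":-2,"tz":129,"rx":0,"ry":0.61,"rz":0.03}]'
python3 - <<'E'
from go import *
T,tcp,z=bot_grasp(np.load("bot2.npy")); report(T,tcp)
E
```

```text
time: 6.35
ee_pos: [532.2, -208.3, 111.6]
tool_rot: [-0.197, 0.725, 0.62, 0.226]
force: [-0.1, -0.5, -0.4]
finger_gap: 1.004
grip_force: 0.0
shift [ -1.2   0.  120. ] rot [-0.011  0.002  0.006] joints [ 0.34  0.74  0.35  1.93 -0.9   1.08  1.16]
```

```bash
python3 -m creep '[{"hand":1,"tx":-1,"ty":0,"tz":40,"rx":-0.01,"ry":0,"rz":0},{"hand":1,"tx":-1,"ty":0,"tz":75,"rx":-0.01,"ry":0,"rz":0},{"hand":1,"tx":-1,"ty":0,"tz":105,"rx":-0.01,"ry":0,"rz":0},{"hand":1,"tx":-1,"ty":0,"tz":120,"rx":-0.01,"ry":0,"rz":0},{"hand":1,"tx":-1,"ty":0,"tz":120,"rx":-0.01,"ry":0,"rz":0},{"hand":0.3,"tx":-1,"ty":0,"tz":120,"rx":-0.01,"ry":0,"rz":0},{"hand":0.3,"tx":-1,"ty":0,"tz":120,"rx":-0.01,"ry":0,"rz":0},{"hand":0.3,"tx":-1,"ty":0,"tz":120,"rx":-0.01,"ry":0,"rz":0},{"hand":0.3,"tx":-1,"ty":0,"tz":120,"rx":-0.01,"ry":0,"rz":0},{"hand":0.3,"tx":-1,"ty":0,"tz":120,"rx":-0.01,"ry":0,"rz":0}]' 40
```

```text
time: 7.35
ee_pos: [541.5, -142.6, 11.8]
tool_rot: [-0.194, 0.727, 0.618, 0.229]
force: [-2.0, -2.2, 7.0]
finger_gap: 0.511
grip_force: 41.3
```

```bash
cat >> go.py <<'E'
def place(yaw,mouth):   # tool pose for bottle axis down, heading yaw; rel.npy = mouth in tool frame, axis in tool frame
    m,ax=np.load("rel.npy"); zt=np.array([np.cos(yaw),np.sin(yaw),0])
    # tool x-z plane holds axis; angle of axis from tool x toward z
    t=np.arctan2(ax[2],ax[0]); z=np.cos(t)*zt-np.sin(t)*np.array([0,0,1]); x=-np.sin(t)*zt-np.cos(t)*np.array([0,0,1])
    T=np.c_[x,np.cross(z,x),z]; return T, np.array(mouth)-T@m, z
E
python3 - <<'E'
from go import *
st=manip.sense(); R0=tool(st); a,b=np.load("bot2.npy")[2],None
bp=np.load("bot2.npy"); b=np.array([np.cos(a),np.sin(a),0])
ax=R0.inv().apply(b); m=R0.inv().apply(np.array([*bp[:2],22])+150*b-st["ee_pos"]); print(ax.round(3),m.round(1))
ax[1]=0; ax/=np.linalg.norm(ax); m[1]=0; np.save("rel.npy",np.array([m,ax])); print("up100",R0.inv().apply([0,0,100]).round(1))
seat=Rn(np.load("rin.npy"),(-15,68,30))[0]; np.save("seat.npy",seat)
for yaw in(-45,-55,-65):
    T,tcp,z=place(np.radians(yaw),seat+[0,0,110]); print(yaw,tcp.round(),z.round(2)); report(T,tcp)
E
```

```text
[0.82  0.003 0.572] [86.5  0.7 48. ]
up100 [ 57.2   0.2 -82. ]
-45 [569. 322. 238.] [ 0.58 -0.58 -0.57]
shift [509.8 -47.3  79.4] rot [-0.181 -1.441 -1.029] joints [ 0.31  0.86  0.24  2.01 -1.09  0.89  1.3 ]
-55 [568. 321. 238.] [ 0.47 -0.67 -0.57]
shift [508.7 -48.5  78.7] rot [-0.148 -1.484 -0.842] joints [ 0.31  0.86  0.24  2.01 -1.09  0.89  1.3 ]
-65 [566. 320. 238.] [ 0.35 -0.74 -0.57]
shift [507.7 -49.9  78. ] rot [-0.114 -1.519 -0.653] joints [ 0.31  0.86  0.24  2.01 -1.09  0.89  1.3 ]
```

```bash
python3 -m creep '[{"hand":0.3,"tx":20,"ty":0,"tz":-28,"rx":0,"ry":0,"rz":0},{"hand":0.3,"tx":45,"ty":0,"tz":-65,"rx":0,"ry":0,"rz":0},{"hand":0.3,"tx":70,"ty":0,"tz":-100,"rx":0,"ry":0,"rz":0},{"hand":0.3,"tx":95,"ty":0,"tz":-135,"rx":0,"ry":-0.1,"rz":0},{"hand":0.3,"tx":120,"ty":0,"tz":-170,"rx":0,"ry":-0.2,"rz":0},{"hand":0.3,"tx":145,"ty":0,"tz":-205,"rx":0,"ry":-0.35,"rz":0},{"hand":0.3,"tx":145,"ty":0,"tz":-205,"rx":0,"ry":-0.5,"rz":0},{"hand":0.3,"tx":145,"ty":0,"tz":-205,"rx":0,"ry":-0.61,"rz":0},{"hand":0.3,"tx":145,"ty":0,"tz":-205,"rx":0,"ry":-0.61,"rz":0},{"hand":0.3,"tx":145,"ty":0,"tz":-205,"rx":0,"ry":-0.61,"rz":0}]'
python3 - <<'E'
from go import *
seat=np.load("seat.npy")
for yaw in(-45,-60):
    T,tcp,z=place(np.radians(yaw),seat+[0,0,110]); report(T,tcp)
E
```

```text
time: 8.35
ee_pos: [540.4, -139.0, 261.2]
tool_rot: [-0.001, 0.761, 0.649, -0.0]
force: [0.6, -0.1, -1.4]
finger_gap: 0.509
grip_force: 41.1
shift [460.2 -44.8  23.5] rot [-0.454 -0.889 -0.868] joints [-0.32  0.41  0.67  1.98 -0.33  0.86  0.36]
shift [458.3 -46.6  23.5] rot [-0.329 -0.925 -0.628] joints [-0.32  0.41  0.67  1.98 -0.33  0.86  0.36]
```

```bash
python3 -m creep '[{"hand":0.3,"tx":40,"ty":0,"tz":0,"rx":-0.04,"ry":-0.1,"rz":-0.08},{"hand":0.3,"tx":85,"ty":0,"tz":0,"rx":-0.08,"ry":-0.2,"rz":-0.16},{"hand":0.3,"tx":130,"ty":-5,"tz":0,"rx":-0.12,"ry":-0.3,"rz":-0.24},{"hand":0.3,"tx":175,"ty":-10,"tz":0,"rx":-0.16,"ry":-0.4,"rz":-0.32},{"hand":0.3,"tx":220,"ty":-15,"tz":0,"rx":-0.2,"ry":-0.5,"rz":-0.4},{"hand":0.3,"tx":265,"ty":-20,"tz":5,"rx":-0.25,"ry":-0.6,"rz":-0.48},{"hand":0.3,"tx":310,"ty":-25,"tz":10,"rx":-0.3,"ry":-0.72,"rz":-0.56},{"hand":0.3,"tx":350,"ty":-30,"tz":15,"rx":-0.34,"ry":-0.84,"rz":-0.64},{"hand":0.3,"tx":380,"ty":-40,"tz":20,"rx":-0.37,"ry":-0.91,"rz":-0.7},{"hand":0.3,"tx":390,"ty":-46,"tz":23,"rx":-0.37,"ry":-0.91,"rz":-0.7}]'
python3 - <<'E'
from go import *
seat=np.load("seat.npy")
for yaw in(-45,-55):
    T,tcp,z=place(np.radians(yaw),seat+[0,0,110]); report(T,tcp)
E
```

```text
time: 9.35
ee_pos: [557.2, 257.5, 233.3]
tool_rot: [0.409, 0.41, 0.787, -0.214]
force: [-0.7, -0.6, -1.4]
finger_gap: 0.513
grip_force: 41.3
shift [ 22.4  47.  -41. ] rot [-0.145 -0.001 -0.099] joints [-1.53  0.88  0.99  1.96  0.37  0.75 -0.39]
shift [ 22.3  45.2 -40.9] rot [-0.002 -0.001  0.001] joints [-1.53  0.88  0.99  1.96  0.37  0.75 -0.39]
```

```bash
python3 -m creep '[{"hand":0.3,"tx":11,"ty":23,"tz":-20,"rx":0,"ry":0,"rz":0},{"hand":0.3,"tx":22,"ty":45,"tz":-41,"rx":0,"ry":0,"rz":0},{"hand":0.3,"tx":22,"ty":45,"tz":-41,"rx":0,"ry":0,"rz":0},{"hand":0.3,"tx":22,"ty":45,"tz":-41,"rx":0,"ry":0,"rz":0}]'
python3 - <<'E'
from go import *
seat=np.load("seat.npy"); p=np.load("rin.npy")
T,tcp,z=place(np.radians(-55),seat+[0,0,110]); report(T,tcp)
st=manip.sense(); m,ax=np.load("rel.npy"); R0=tool(st); print("axis",R0.apply(ax).round(3),"mouth",(st["ee_pos"]+R0.apply(m)).round(1),seat.round(1))
t=np.linspace(0,2*np.pi,30); ims=[]
for n,(x,y,ww,h) in(("scene",(200,90,100,100)),("side",(225,100,100,100))):
    d=manip.grab_frame(n); k=4
    im=cv2.resize(d["frame"][y:y+h,x:x+ww,::-1],None,fx=k,fy=k,interpolation=cv2.INTER_CUBIC)
    f=lambda P:((proj(d,P)-[x,y]+.5)*k).round().astype(int)
    M=st["ee_pos"]+R0.apply(m); A=R0.apply(ax)
    for s,r in((0,18),(28,18),(40,22),(150,22)):
        P=M-A*s+np.c_[r*np.cos(t),r*np.sin(t),0*t]; cv2.polylines(im,[f(P)],True,(255,255,0),1)
    cv2.polylines(im,[f(Rn(p,np.c_[-15+24*np.cos(t),68+24*np.sin(t),0*t+40]))],True,(255,0,255),1)
    q=f(Rn(p,[(-15,68,30),(-15,68,100)])); cv2.line(im,q[0].tolist(),q[1].tolist(),(0,255,0),1); ims.append(im)
cv2.imwrite("pics/pl1.png",np.hstack(ims))
E
```

```text
time: 9.75
ee_pos: [570.2, 313.5, 244.3]
tool_rot: [0.409, 0.416, 0.784, -0.214]
force: [-0.5, -1.6, -1.3]
finger_gap: 0.513
grip_force: 41.3
shift [ 9.4  2.4 -3.1] rot [-0.009 -0.002 -0.011] joints [-1.52  0.9   0.96  1.83  0.33  0.88 -0.38]
axis [ 0.002  0.004 -1.   ] mouth [564.7 322.3 145.9] [561.9 329.7  30. ]
```

View pics/pl1.png

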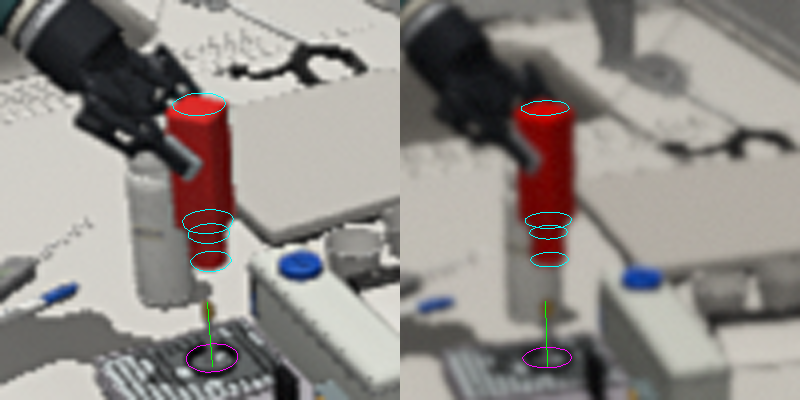

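The scene and side crops show the bottle upright above the post, and the overlays match both. I'll correct the last few mm.

```bash
python3 -m creep '[{"hand":0.3,"tx":9,"ty":2,"tz":-3,"rx":-0.01,"ry":0,"rz":-0.01},{"hand":0.3,"tx":9,"ty":2,"tz":-3,"rx":-0.01,"ry":0,"rz":-0.01},{"hand":0.3,"tx":9,"ty":2,"tz":-3,"rx":-0.01,"ry":0,"rz":-0.01}]'
cat > chk.py <<'E'
from go import *
import sys
seat=np.load("seat.npy"); T,tcp,z=place(np.radians(-55),seat+[0,0,float(sys.argv[1])]); report(T,tcp)
st=manip.sense(); m,ax=np.load("rel.npy"); R0=tool(st); print("axis",R0.apply(ax).round(3),"mouth-seat",(st["ee_pos"]+R0.apply(m)-seat).round(1),"down10",R0.inv().apply([0,0,-10]).round(2),"F",st["force"].round(1))
E
python3 chk.py 0
```

```text
time: 10.15
ee_pos: [565.7, 323.7, 238.1]
tool_rot: [0.41, 0.407, 0.788, -0.212]
force: [0.3, -0.5, -1.9]
finger_gap: 0.505
grip_force: 41.3
shift [88.1  0.3 65.5] rot [ 0.005 -0.002  0.003] joints [-1.54  0.91  0.95  1.83  0.33  0.87 -0.38]
axis [-0.     0.002 -1.   ] mouth-seat [ -2.1   2.5 109.8] down10 [ 8.19 -0.01  5.74] F [ 0.3 -0.5 -1.9]
```

```bash
python3 -m creep '[{"hand":0.3,"tx":10,"ty":0.3,"tz":11,"rx":0,"ry":0,"rz":0},{"hand":0.3,"tx":25,"ty":0.3,"tz":21,"rx":0,"ry":0,"rz":0},{"hand":0.3,"tx":40,"ty":0.3,"tz":32,"rx":0,"ry":0,"rz":0},{"hand":0.3,"tx":55,"ty":0.3,"tz":42.5,"rx":0,"ry":0,"rz":0},{"hand":0.3,"tx":66,"ty":0.3,"tz":50,"rx":0,"ry":0,"rz":0},{"hand":0.3,"tx":76,"ty":0.3,"tz":57,"rx":0,"ry":0,"rz":0},{"hand":0.3,"tx":76,"ty":0.3,"tz":57,"rx":0,"ry":0,"rz":0},{"hand":0.3,"tx":76,"ty":0.3,"tz":57,"rx":0,"ry":0,"rz":0}]'; python3 chk.py 0
```

```text
time: 10.95
ee_pos: [568.6, 321.4, 143.8]
tool_rot: [0.411, 0.408, 0.788, -0.212]
force: [0.4, -0.1, -1.4]
finger_gap: 0.514
grip_force: 41.3
shift [13.  -0.7  8.5] rot [ 0.006 -0.001  0.002] joints [-1.5   1.04  0.89  1.86  0.29  0.75 -0.45]
axis [ 0.001  0.001 -1.   ] mouth-seat [ 0.9  0.1 15.5] down10 [ 8.2  -0.02  5.73] F [ 0.4 -0.1 -1.4]
```

Not yet in the collar and no contact forces, so I'll lower slowly.

```bash
python3 -m creep '[{"hand":0.3,"tx":3,"ty":-0.5,"tz":2,"rx":0,"ry":0,"rz":0},{"hand":0.3,"tx":6,"ty":-0.5,"tz":4,"rx":0,"ry":0,"rz":0},{"hand":0.3,"tx":8,"ty":-0.5,"tz":5.5,"rx":0,"ry":0,"rz":0},{"hand":0.3,"tx":10,"ty":-0.5,"tz":7,"rx":0,"ry":0,"rz":0},{"hand":0.3,"tx":12,"ty":-0.5,"tz":8,"rx":0,"ry":0,"rz":0},{"hand":0.3,"tx":13,"ty":-0.5,"tz":8.5,"rx":0,"ry":0,"rz":0},{"hand":0.3,"tx":13,"ty":-0.5,"tz":8.5,"rx":0,"ry":0,"rz":0}]'; python3 chk.py 0
```

```text
time: 11.65
ee_pos: [568.1, 321.4, 129.9]
tool_rot: [0.411, 0.408, 0.787, -0.212]
force: [-2.5, 2.1, 5.6]
finger_gap: 0.511
grip_force: 42.0
shift [ 1.3 -0.3  0.8] rot [0.005 0.001 0.002] joints [-1.5   1.06  0.88  1.86  0.28  0.74 -0.47]
axis [ 0.002  0.    -1.   ] mouth-seat [0.4 0.  1.5] down10 [ 8.21 -0.02  5.71] F [-2.5  2.1  5.6]
```

```bash
python3 -m creep '[{"hand":0.53,"tx":0,"ty":0,"tz":0,"rx":0,"ry":0,"rz":0},{"hand":0.56,"tx":0,"ty":0,"tz":0,"rx":0,"ry":0,"rz":0},{"hand":0.6,"tx":0,"ty":0,"tz":0,"rx":0,"ry":0,"rz":0},{"hand":0.68,"tx":0,"ty":0,"tz":0,"rx":0,"ry":0,"rz":0},{"hand":0.75,"tx":0,"ty":0,"tz":0,"rx":0,"ry":0,"rz":0},{"hand":0.75,"tx":0,"ty":0,"tz":0,"rx":0,"ry":0,"rz":0},{"hand":0.75,"tx":0,"ty":0,"tz":0,"rx":0,"ry":0,"rz":0}]'
python3 - <<'E'
from go import *
p=np.load("rin.npy"); st=manip.sense(); seat=np.load("seat.npy")
t=np.linspace(0,2*np.pi,30); ims=[]
for n,(x,y,ww,h) in(("scene",(200,110,100,100)),("side",(225,120,100,100))):
    d=manip.grab_frame(n); k=4
    im=cv2.resize(d["frame"][y:y+h,x:x+ww,::-1],None,fx=k,fy=k,interpolation=cv2.INTER_CUBIC)
    f=lambda P:((proj(d,P)-[x,y]+.5)*k).round().astype(int)
    for s,r in((0,18),(28,18),(40,22),(150,22)):
        P=seat+np.c_[r*np.cos(t),r*np.sin(t),0*t+s]; cv2.polylines(im,[f(P)],True,(255,255,0),1)
    ims.append(im)
cv2.imwrite("pics/pl2.png",np.hstack(ims))
E
```

```text
time: 12.35
ee_pos: [567.7, 321.6, 128.1]
tool_rot: [0.411, 0.408, 0.788, -0.211]
force: [0.3, 0.1, -1.0]
finger_gap: 0.749
grip_force: 0.0
```

View pics/pl2.png

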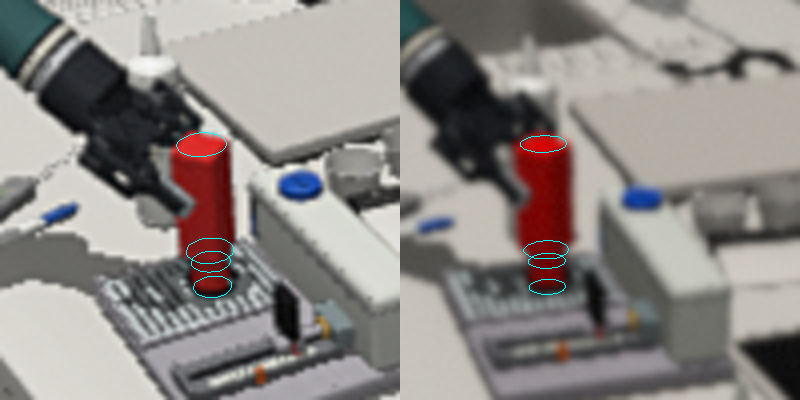

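The bottle is seated and upright in both views. Next I'll back straight off.

```bash
python3 -m creep '[{"hand":0.75,"tx":0,"ty":0,"tz":-15,"rx":0,"ry":0,"rz":0},{"hand":0.75,"tx":0,"ty":0,"tz":-35,"rx":0,"ry":0,"rz":0},{"hand":0.75,"tx":0,"ty":0,"tz":-65,"rx":0,"ry":0,"rz":0},{"hand":0.75,"tx":0,"ty":0,"tz":-100,"rx":0,"ry":0,"rz":0},{"hand":0.75,"tx":-40,"ty":0,"tz":-130,"rx":0,"ry":0,"rz":0},{"hand":0.75,"tx":-85,"ty":0,"tz":-150,"rx":0,"ry":0,"rz":0},{"hand":0.75,"tx":-130,"ty":0,"tz":-160,"rx":0,"ry":0,"rz":0},{"hand":0.75,"tx":-130,"ty":0,"tz":-160,"rx":0,"ry":0,"rz":0}]'
cat >> go.py <<'E'
def handle(tr=0,h=79,up=0,flip=1):  # tool down, tool x along rinser +y*flip, grasp point at height h
    p=np.load("rin.npy"); c,s=np.cos(p[2]),np.sin(p[2]); x=flip*np.array([-s,c,0]); z=np.array([0,0,-1.])
    return np.c_[x,np.cross(z,x),z], Rn(p,(-4-tr,-68,h-19+up))[0]
E
python3 - <<'E'
from go import *
for f in(1,-1): T,tcp=handle(up=160,flip=f); print(tcp.round()); report(T,tcp)
E
```

```text
time: 13.25
ee_pos: [538.2, 364.9, 335.2]
tool_rot: [0.412, 0.412, 0.786, -0.208]
force: [0.9, -0.3, 0.3]
finger_gap: 0.748
grip_force: 0.0
[563. 193. 220.]
shift [  4.6 -79.5 192.5] rot [0.338 0.917 0.622] joints [-1.62  0.8   1.    1.74  0.35  1.07 -0.34]
[563. 193. 220.]
shift [  4.6 -79.5 192.5] rot [-1.154  0.426 -2.228] joints [-1.62  0.8   1.    1.74  0.35  1.07 -0.34]
```

```bash
python3 -m creep '[{"hand":0.75,"tx":-40,"ty":-10,"tz":20,"rx":0.04,"ry":0.1,"rz":0.07},{"hand":0.75,"tx":-40,"ty":-25,"tz":50,"rx":0.08,"ry":0.22,"rz":0.15},{"hand":0.75,"tx":-40,"ty":-40,"tz":80,"rx":0.12,"ry":0.33,"rz":0.23},{"hand":0.75,"tx":-40,"ty":-55,"tz":110,"rx":0.17,"ry":0.46,"rz":0.31},{"hand":0.75,"tx":-40,"ty":-70,"tz":140,"rx":0.21,"ry":0.58,"rz":0.39},{"hand":0.75,"tx":-40,"ty":-80,"tz":160,"rx":0.26,"ry":0.7,"rz":0.47},{"hand":0.75,"tx":-40,"ty":-80,"tz":160,"rx":0.3,"ry":0.81,"rz":0.55},{"hand":0.75,"tx":-40,"ty":-80,"tz":160,"rx":0.34,"ry":0.92,"rz":0.62},{"hand":0.75,"tx":-40,"ty":-80,"tz":160,"rx":0.34,"ry":0.92,"rz":0.62},{"hand":0.75,"tx":-40,"ty":-80,"tz":160,"rx":0.34,"ry":0.92,"rz":0.62}]'
python3 - <<'E'
from go import *
w=manip.grab_frame("wrist"); np.save("w4.npy",w,allow_pickle=True); p=np.load("rin.npy")
overlay(w,p,np.load("bot2.npy"),"ov4.png",130,0,400,300,2)
T,tcp=handle(up=60); report(T,tcp)
E
```

```text
time: 14.25
ee_pos: [558.4, 195.5, 267.5]
tool_rot: [-0.002, 0.729, 0.684, -0.006]
force: [1.0, 0.5, 0.0]
finger_gap: 0.751
grip_force: 0.0
shift [ -2.8   7.6 146.9] rot [-0.012  0.006  0.009] joints [-0.92  0.47  0.71  1.89 -0.37  0.93 -0.09]
```

View pics/ov4.png

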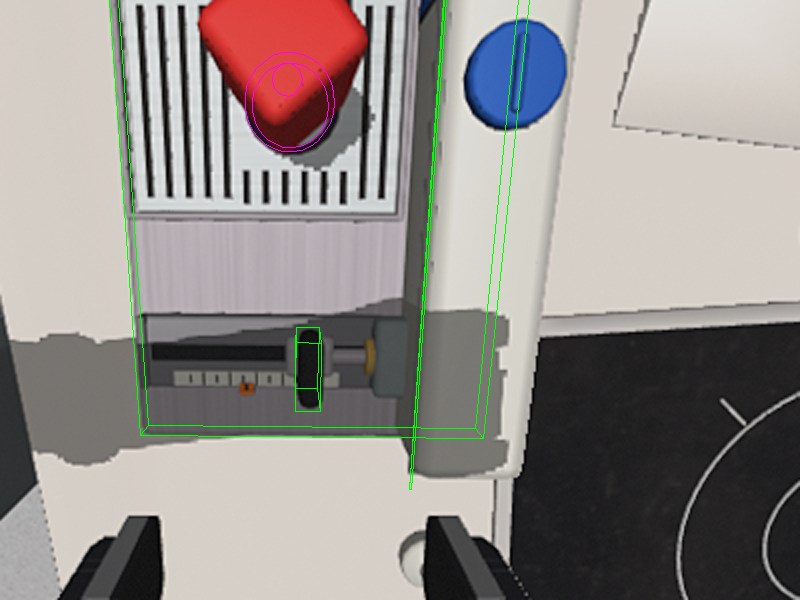

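The wrist view shows the handle in its overlay box at (308,368) and the clip at (247,389); the bottle is still standing. I'll get the pointer-to-clip distance numerically from colour masks.

```bash
cat > ptr.py <<'E'
from go import *
p=np.load("rin.npy"); c,s=np.cos(p[2]),np.sin(p[2])
def find(d,name,win=(-80,30,-100,-76)):
    uv=proj(d,Rn(p,[(x,y,40) for x in win[:2] for y in win[2:]])); a=np.floor(uv.min(0)-3).astype(int); b=np.ceil(uv.max(0)+3).astype(int)
    a=np.maximum(a,0); im=d["frame"][a[1]:b[1],a[0]:b[0]]
    if im.size==0: print(name,"out"); return
    h=cv2.cvtColor(im,cv2.COLOR_RGB2HSV).astype(int); H,S,V=h[...,0],h[...,1],h[...,2]
    for n,m in(("orange",(H>=5)&(H<=16)&(S>140)&(V>60)),("red",((H<=4)|(H>=172))&(S>110)&(V>50))):
        k,l,st,ce=cv2.connectedComponentsWithStats(m.astype(np.uint8),connectivity=8)
        for i in range(1,k):
            if st[i,4]<2: continue
            q=onplane(d,*(ce[i]+a),40)[:2]-p[:2]; print(name,n,"area",st[i,4],"px",(ce[i]+a).round(1),"x %.1f y %.1f"%(c*q[0]+s*q[1],-s*q[0]+c*q[1]))
E
python3 - <<'E'
from ptr import *
for n in("w1","w2","w4"): find(np.load(n+".npy",allow_pickle=True).item(),n)
for n in("scene","side"): find(manip.grab_frame(n),n)
E
```

```text
w1 orange area 32 px [296.5 183.3] x -40.3 y -90.2
w1 red area 7 px [304.6 209.7] x -1.6 y -84.6
w2 orange area 43 px [202.9 240.9] x -39.2 y -91.3
w2 red area 10 px [214.4 269.5] x -0.3 y -86.0
w4 orange area 33 px [252.9 194. ] x -40.3 y -90.6
scene orange area 8 px [264.5 203.5] x -43.1 y -92.9
scene red area 2 px [273.  196.5] x 0.8 y -70.8
side orange area 12 px [265.1 207.4] x -40.9 y -92.7
```

```bash
python3 -m creep '[{"hand":0.45,"tx":-3,"ty":7.6,"tz":40,"rx":-0.01,"ry":0,"rz":0.01},{"hand":0.45,"tx":-3,"ty":7.6,"tz":80,"rx":-0.01,"ry":0,"rz":0.01},{"hand":0.45,"tx":-3,"ty":7.6,"tz":120,"rx":-0.01,"ry":0,"rz":0.01},{"hand":0.45,"tx":-3,"ty":7.6,"tz":147,"rx":-0.01,"ry":0,"rz":0.01},{"hand":0.45,"tx":-3,"ty":7.6,"tz":147,"rx":-0.01,"ry":0,"rz":0.01},{"hand":0.45,"tx":-3,"ty":7.6,"tz":147,"rx":-0.01,"ry":0,"rz":0.01}]'
python3 - <<'E'
from go import *
T,tcp=handle(h=81); report(T,tcp)
E
```

```text
time: 15.0
ee_pos: [563.9, 193.1, 120.0]
tool_rot: [0.001, 0.732, 0.681, -0.003]
force: [0.6, 1.1, 0.2]
finger_gap: 0.45
grip_force: 0.0
shift [ 0.5 -0.4 58. ] rot [-0.002  0.006 -0.001] joints [-0.79  0.65  0.56  2.   -0.55  0.65  0.05]
```

```bash
python3 -m creep '[{"hand":0.45,"tx":0,"ty":0,"tz":20,"rx":0,"ry":0,"rz":0},{"hand":0.45,"tx":0,"ty":0,"tz":40,"rx":0,"ry":0,"rz":0},{"hand":0.45,"tx":0,"ty":0,"tz":54,"rx":0,"ry":0,"rz":0},{"hand":0.45,"tx":0,"ty":0,"tz":58,"rx":0,"ry":0,"rz":0},{"hand":0.45,"tx":0,"ty":0,"tz":58,"rx":0,"ry":0,"rz":0},{"hand":0.05,"tx":0,"ty":0,"tz":58,"rx":0,"ry":0,"rz":0},{"hand":0.05,"tx":0,"ty":0,"tz":58,"rx":0,"ry":0,"rz":0},{"hand":0.05,"tx":0,"ty":0,"tz":58,"rx":0,"ry":0,"rz":0},{"hand":0.05,"tx":0,"ty":0,"tz":58,"rx":0,"ry":0,"rz":0},{"hand":0.05,"tx":0,"ty":0,"tz":58,"rx":0,"ry":0,"rz":0}]' 50
python3 - <<'E'
from ptr import *
T,tcp=handle(h=81); report(T,tcp); print(manip.sense()["force"])
for n in("scene","side","wrist"): find(manip.grab_frame(n),n)
E
```

```text
time: 16.0
ee_pos: [565.3, 191.4, 63.3]
tool_rot: [0.002, 0.733, 0.68, -0.001]
force: [0.6, -0.1, 6.6]
finger_gap: 0.142
grip_force: 51.2
shift [ 1.7 -2.1  1.3] rot [ 0.001  0.004 -0.004] joints [-0.73  0.72  0.48  2.02 -0.62  0.54  0.11]
[ 0.56687407 -0.10807531  6.64046692]
scene orange area 8 px [264.5 203.5] x -43.1 y -92.9
side orange area 13 px [265.  207.3] x -40.9 y -91.8
wrist orange area 170 px [212.2 280.5] x -40.6 y -91.8
```

```bash
python3 -m creep '[{"hand":0.05,"tx":0,"ty":-5,"tz":0,"rx":0,"ry":0,"rz":0},{"hand":0.05,"tx":0,"ty":-10,"tz":0,"rx":0,"ry":0,"rz":0},{"hand":0.05,"tx":0,"ty":-15,"tz":0,"rx":0,"ry":0,"rz":0},{"hand":0.05,"tx":0,"ty":-20,"tz":0,"rx":0,"ry":0,"rz":0},{"hand":0.05,"tx":0,"ty":-25,"tz":0,"rx":0,"ry":0,"rz":0},{"hand":0.05,"tx":0,"ty":-28,"tz":0,"rx":0,"ry":0,"rz":0},{"hand":0.05,"tx":0,"ty":-28,"tz":0,"rx":0,"ry":0,"rz":0},{"hand":0.05,"tx":0,"ty":-28,"tz":0,"rx":0,"ry":0,"rz":0}]'
python3 - <<'E'
from ptr import *
T,tcp=handle(h=81); report(T,tcp); print(manip.sense()["force"])
for n in("scene","side","wrist"): find(manip.grab_frame(n),n,(-80,30,-105,-70))
E
```

```text
time: 16.95
ee_pos: [540.2, 193.2, 63.3]
tool_rot: [0.004, 0.733, 0.68, 0.001]
force: [7.2, -1.0, 0.7]
finger_gap: 0.145
grip_force: 50.3
shift [ 1.8 23.1  1.5] rot [ 0.007  0.005 -0.005] joints [-0.75  0.7   0.47  2.08 -0.63  0.5   0.11]
[ 7.22853946 -1.01832442  0.71830515]
scene orange area 8 px [264.5 203.5] x -43.1 y -92.9
scene red area 3 px [266.3 199. ] x -26.1 y -72.5
side orange area 11 px [265.1 207.6] x -41.3 y -94.4
```

Run:
```python
from ptr import *
sc=manip.grab_frame("scene"); sd=manip.grab_frame("side")
s0=dict(sc,frame=cv2.imread("pics/scene0.png")[:,:,::-1]); d0=dict(sd,frame=cv2.imread("pics/side0.png")[:,:,::-1])
for n,d in(("scene0",s0),("scene",sc),("side0",d0),("side",sd)):
    uv=proj(d,Rn(p,[(x,y,40) for x in(-50,10) for y in(-100,-60)])); a=np.floor(uv.min(0)).astype(int); b=np.ceil(uv.max(0)).astype(int)
    f=d["frame"][a[1]:b[1],a[0]:b[0]].astype(int); r=f[...,0]-(f[...,1]+f[...,2])//2
    print(n,"origin",a); print("\n".join(" ".join("%3d"%v for v in row) for row in r))
```

```text
scene0 origin [258 194]
  1   1   0   1   0   2   1   1   0   1   0   1   0   1   0   3   1   0   1   1  -1   2
  1   1   0   0   1   0  -2  -2  -2  -1   1   1   0   0   0  17   3  -1  -1  -1  -3  -4
  1   1   0   0  -2  -3  -3  -2  -4  -1   1   0   1   0  10  39  11   0  -2  -2  -2  -4
 -1  -2  -3  -2  -3  -4  -2  -2  -2  -1   1   2   1  -1  14  41  17   0  -1   2   0  -2
 -4  -3  -4  -3  -1  -2  -1  -1   0   0   0  -2   0  -2   4  32  55  16   2   0   1  -2
 -3  -1  -1  -1   0  -1  -1  -3  -4  -2  -1  -1   2   2   0   3  10   3  -2  -1  -1  -1
  0   0  -1   0  -1  -5  -2   1   0   1   2   2   1   1  -1  -2  -1  -3  -3  -1  -1  -1
  1  -1  -2  -2  -3   1  30  51  15   0   1  -1  -1   0  -2  -2  -1  -3  -1   1   1   1
 -2  -1   1   0   0  35  85  75  16  -1  -2  -1  -2  -1  -2  -3   0   0   0   1   1   2
  1   1   1   1  -1  16  73  82  26  -1  -3  -2  -2  -1   0   2   0   0   0   1   2   2
  1   2   1  -1  -3   6  66  83  38   3  -2   0   0   1   1   1   1   1   0   1   3   2
  0  -1  -2  -1  -5   7  63  73  29   2   0   0   2   1   0   1   1   1   1   0   1   1
scene origin [258 19
[... 1683 characters left out ...]
 0   1   0   1   2   2   0   1   1   2
side origin [260 201]
  3   1   1   2   0   0   1   3   4   2   2   2   3   3   2   2   1   2   1   3
  2   1   2   1   0   2   3  10  15   7   4   1   0   2   1   1   1   2   1   3
  0   2   1   1   1   2   6  16  27  15   2   1   3   1   1   1   1   1   1   0
  0   0   0   1   4   5   9  21  30  14   4   0   0   1   1   0   2   1  -1   0
  1   3   1   7  19  27  28  25  26  13   3   0   1   1   0   1   1   0   0   1
 -1   0   2  13  38  62  54  29  14   5   0   3   0  -2   0  -2  -2   0   0   0
 -1   2   2  15  47  78  68  32   7   1   0  -1  -1  -3  -1  -1  -1  -1   1  -1
  0  -1   1  14  48  80  74  34   4  -1  -1   1  -1   0   0   0   0   0   1  -1
```

Run:
```python
from ptr import *
L=lambda n:np.load(n+".npy",allow_pickle=True).item()
sc=manip.grab_frame("scene"); sd=manip.grab_frame("side"); w1,w2,w4=L("w1"),L("w2"),L("w4")
def cent(d,q,r=4):
    q=np.array(q).round().astype(int); f=d["frame"][q[1]-r:q[1]+r+1,q[0]-r:q[0]+r+1].astype(float); m=np.clip(f[...,0]-f[...,1:].mean(2)-12,0,None)
    y,x=np.mgrid[-r:r+1,-r:r+1]; return q+np.array([(m*x).sum(),(m*y).sum()])/m.sum()
def tri(O):
    r=least_squares(lambda P:np.concatenate([proj(d,Rn(p,[P]))[0]-q for d,q in O]),[-20,-85,40]); return r.x.round(1),r.fun.round(1)
clip=[(d,cent(d,q)) for d,q in((w1,(296.5,183.3)),(w2,(202.9,241)),(w4,(253,194)))]; print([c[1].round(1) for c in clip])
clipS=clip+[(sc,cent(sc,(265,205),3)),(sd,cent(sd,(265.3,208),3))]
print("clip wrist",tri(clip)); print("clip all",tri(clipS), clipS[3][1],clipS[4][1])
P=[(w1,cent(w1,(304.6,209.7))),(w2,cent(w2,(214.4,269.5)))]; print([c[1].round(1) for c in P])
print("ptr all",tri(P+[(sc,np.array([273.4,197.])),(sd,np.array([274.4,203.]))]))
print("ptr sc/sd shut",tri([(sc,np.array([273.4,197.])),(sd,np.array([274.4,203.]))]),"now",tri([(sc,np.array([266.6,199.3])),(sd,np.array([267.9,203.7]))]),"clip sc/sd",tri(clipS[3:]))
```

```text
[array([296.8, 183.6]), array([202.9, 241.2]), array([252.8, 194.2])]
clip wrist (array([-40.3, -90.1,  43.4]), array([-0. ,  0.2,  0.2, -0.1, -0.1,  0.1]))
clip all (array([-39.9, -90.7,  40.6]), array([-0.6,  0.1,  0.3, -0.7,  0.4,  0. ,  0.3, -0.8, -0.2, -0.5])) [264.70163934 203.52377049] [265.41863433 207.50861519]
[array([304.4, 209.8]), array([213.9, 269.4])]
ptr all (array([ -4. , -84.7,  47.5]), array([ 0.4, -0.1, -0.3,  0.2,  0.1,  0.2, -0.2,  0.3]))
ptr sc/sd shut (array([ -3.2, -83. ,  47.4]), array([ 0.1, -0.1, -0.1,  0.1])) now (array([-28.6, -82.5,  47.3]), array([ 0.3, -0.3, -0.3,  0.3])) clip sc/sd (array([-39.3, -87.8,  36.1]), array([ 0.2, -0.2, -0.2,  0.2]))
```

```bash
python3 -m creep '[{"hand":0.05,"tx":0,"ty":-3,"tz":0,"rx":0,"ry":0,"rz":0},{"hand":0.05,"tx":0,"ty":-6,"tz":0,"rx":0,"ry":0,"rz":0},{"hand":0.05,"tx":0,"ty":-9,"tz":0,"rx":0,"ry":0,"rz":0},{"hand":0.05,"tx":0,"ty":-11,"tz":0,"rx":0,"ry":0,"rz":0},{"hand":0.05,"tx":0,"ty":-11,"tz":0,"rx":0,"ry":0,"rz":0},{"hand":0.05,"tx":0,"ty":-11,"tz":0,"rx":0,"ry":0,"rz":0},{"hand":0.05,"tx":0,"ty":-11,"tz":0,"rx":0,"ry":0,"rz":0}]'
python3 - <<'E'
from ptr import *
T,tcp=handle(h=81); report(T,tcp); print(manip.sense()["force"])
for n,o in(("scene",(258,194)),("side",(260,200))):
    d=manip.grab_frame(n); f=d["frame"][o[1]:o[1]+16,o[0]:o[0]+16].astype(int); r=f[...,0]-(f[...,1]+f[...,2])//2
    print(n); print("\n".join(" ".join("%3d"%v for v in row) for row in r))
    print("pred ptr",proj(d,Rn(p,[(-40,-84.7,47.5)]))-o)
E
```

```text
time: 18.0
ee_pos: [530.0, 193.9, 63.3]
tool_rot: [0.004, 0.733, 0.68, 0.001]
force: [8.2, -1.9, -0.3]
finger_gap: 0.145
grip_force: 50.1
shift [ 1.9 33.3  1.6] rot [ 0.008  0.005 -0.005] joints [-0.76  0.69  0.46  2.1  -0.64  0.48  0.11]
[ 8.18489262 -1.85215528 -0.34914298]
scene
  0   0  -2  -2  -1  -2   0  -1  -2   0  -1   0  -1   1   2   1
  1  -1  -2  -2  -2   1   2   0  -1   0   0   2   1  -1   0   1
 -1   0  -1  -3   1  -1  -1   1   0   1   0   0   1   1   0   1
  0   0   1   0   0  -3   4   0   1   0   0   0   1  -1  -1  -1
 -1   1   0  -1  -1   3  19   4  -1  -1   0  -1  -2  -1   0   1
  0   1   0  -1   0  18  42  10  -2  -1   1   0   0   0   0   0
 -3   1   0  -1   0  17  42  13  -3   0   0   0   0   0  -1   0
 -1  -1   0   0  -2   5  43  34   5  -2   0  -1   0  -2  -1  -2
 -3   0   0   0  -1  26  79  77  21  -1  -3  -2  -2  -1  -1  -2
  1   0   0  -1  -3  12  74  87  32  -1  -4  -3  -2  -1   0   1
  1  -1  -1  -2  -5   6  72  89  39   2  -2  -1   0   0   0   0
 -1  -2  -1  -3  -3   9  69  77  38   3  -1   0   1   1   1   0
 -2  -1  -2  -3  -3  -2  12  15   5  -1   0   0  
[... 605 characters left out ...]
0   1   1   1   1   0   0
  1  -1   3  13  39  68  60  24   3   1   0   2  -1   0   0   1
  0   0   2  15  47  80  73  29   4   0   0   0   0  -1  -2  -2
 -2   1   1  15  48  81  76  33   5  -2   0  -1  -1   0   0  -1
 -1  -1   2  13  40  65  64  31   4  -1   0   0  -1   0  -1   1
  0   0   1   5  20  35  35  16   3   0   0   0   1  -1   1   0
  1   2   1   4   5  10   9   4   1   1   1   2   2   0   2   1
  2   3   0   2   2   3   2   2   2   1   2   2   2   1   2   2
  1   3   2   2   3   2   3   3   2   2   4   3   3   2   3   2
  0   3   4   3   3   3   4   4   3   3   3   2   1   3   3   2
  4   2   1   3   4   3   4   2   2   2   3   1   2   2   3   3
pred ptr [[4.71005909 4.59637701]]
```

Run:
```python
from ptr import *
seat=np.load("seat.npy")
for n in("scene","side"):
    d=manip.grab_frame(n); f=d["frame"].astype(int); m=((f[...,0]>50)&(f[...,0]>2.2*f[...,1])&(f[...,0]>2.2*f[...,2])).astype(np.uint8)
    k,l,st,ce=cv2.connectedComponentsWithStats(m); i=1+st[1:,4].argmax(); print(n,st[i],ce[i].round(1),"pred base/mouth",proj(d,[seat+[0,0,150],seat]).round(1).tolist())
print(manip.sense()["force"],manip.sense()["grip_force"])
print(manip.sign_off())
```

```text
scene [243 144   7  29 136] [246.  157.6] pred base/mouth [[249.8, 145.6], [252.6, 181.1]]
side [349 161  12   8  67] [354.1 164.8] pred base/mouth [[260.2, 155.4], [261.3, 191.1]]
[ 7.1091753  -1.50177078 -0.35405248] 50.13324201107025
the job is handed in; nothing more can be done
None
```

The job is handed in: the bottle stood mouth-down over the post with the fingers clear of it, and the gripper is holding the valve handle with the pointer about 1 mm short of the clip by my camera estimate. I got no verdict back, and a last check that the bottle was still seated was inconclusive because the arm was probably hiding most of it.

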